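# Draw the inspection camera out over the specimen tray and hold it for the shot

## Robot

A 6-joint arm with a two-finger parallel gripper is mounted at the origin on the work surface. World frame = base frame: x ahead of the robot, y to its left, z up, the work surface at z = 0. Lengths are in m, angles in rad, forces in N, time in s.
With the tool pointing down it reaches from about 0.25 to 0.725 m from the base axis. Payload 4 kg.
Tool frame: the origin (TCP) lies at the very end of the fingers, on their centre line; the grasp point (between the pads) lies 19 mm behind it (ctrl.grip_point_offset is the distance from the TCP to the grasp point, in m); x points along the fingers, z is the direction in which the jaws open and shut, and the axes are right-handed (so a half turn about x gives the same grasp; the last joint's range is limited). The gripper opens to 85 mm and grips with 20 to 120 N. Pads are 22 mm wide; open, the fingers measure 114 mm over their backs; the gripper's body (76 mm by 85 mm) begins 54 mm behind the grasp point. The pads swing forward as they close: fully open they stand 13 mm farther back than shut.
Start: joints at [-1.336, 0.241, 0.005, 1.335, 0, 1.571], TCP at [0.116, -0.486, 0.231] pointing down, gripper open.
Joint ranges: [-2.72, 2.72], [-1.05, 1.87], [-1.09, 1.28], [-1.99, 2.15], [-1.42, 1.44], [-3.14, 3.14]. Speed limits (rad/s): [2.79, 2.79, 3.14, 3.14, 3.14, 3.14].

## Interface

Orientations are given as a 3x3 rotation matrix whose columns are the frame's x, y, z axes.
In Python, from rig import ctrl gives the robot as it stands.
- The arm moves only by the shell command python3 -m jog 'ROWS' [FORCE]. ROWS is a JSON object of lists of equal length, an entry for each row: "linear": the shift along the tool's x, y, z in cm, a list of three; "turn": the turn, a rotation vector about the tool's x, y, z in degrees, a list of three; "fingers": the closure in counts, from 0 (fully open) to 255 (shut). In form: {"linear": [[dx, dy, dz], ...], "turn": [[wx, wy, wz], ...], "fingers": [fingers, ...]}. A call has 1 to 5 rows; each row is the pose to reach, as a shift and turn from the pose commanded when the call began, along the tool's axes at that moment; what a row does not reach only later rows make up. A row lasts 1/8 s, in which the tool goes at most 62.5 mm and 10.7 degrees, less where a joint would pass 70% of its speed; a pose out of reach is approached as far as the arm can. A call with a gripper value outside its range is refused whole. The fingers move at their own pace and stop on an object; FORCE is the grip in N (left out, the last holds). Time passes only in rows, so rows that repeat a pose let the fingers close. It gives the time, the measured TCP pose, the force and the opening at its end, in the units of the state.
- ctrl.get_obs(): the state, without advancing time (a new reading comes with each control period).
- ctrl.snapshot(name): name is "scene" or "top" or "wrist"; returns a dict with "pixels" (480x640x3 uint8, red, green, blue), "fx", "fy", "cx", "cy" (pixels), "view" (4x4, takes a point from world to camera coordinates). Camera axes: x right, y down, z forward; pixel columns grow to the right and rows downward; lengths in m; the calibration is good to about 2 mm. A picture is of the moment at which its call begins. There is no depth.
- ctrl.close_job(): hands the job in, once; it reports no verdict.
The state is a dict: "time": time; "joints": joint angles; "qvel": joint speeds; "effort": joint torques, N m; "tcp_pos": TCP position; "tool_rot": TCP orientation; "contact_force": force on the tool from outside, world axes, zero at the start; "torque": the same for the moment, N m; "opening": finger opening in m.
Only numpy, scipy, OpenCV 4.12 (cv2) and the standard library are available. Lean on these libraries where they do the work, as an engineer would, in place of code of your own. Each camera call takes 0.05 s, during which the arm holds its last target.

## Task

Pull the top drawer of the small cabinet, the earring tray, right out to its stop. Then grip the camera boom by its black grip with the red lock button squeezed in, draw the boom out until the 150 mm mark (the red line on the tube) is level with the mouth of the sleeve, and finish holding it there for the picture, button still squeezed, as its return spring runs it home once it is let go. Leave the pen cup, the card box and the loupe where they stand.

Things in the scene. Friction and masses are not known exactly. Their poses are not given: they have to be found in the camera images.
- cab_drawer0_handle (a point): Middle of the steel bar handle of the top drawer (the earring tray) of a low beige cabinet, 220 deep x 280 wide x 140 mm high, fixed. Axes as the cabinet's: the drawer pulls out to -x, the bar lies along y: 11 mm thick, 120 mm long, 113 mm above the table, 29 mm clear of the drawer front, 27 mm below the cabinet's top. The next drawer's like handle is 39 mm lower. Friction about 1 N.
- cab_drawer0 (a joint): How far the top drawer is pulled out, in m: 0 shut, 0.150 at its stop.
- grip: Black grip block on the camera stand's telescoping boom, 36 (x) x 44 (y, along the boom) x 68 mm high, its top 286 mm above the table. Origin on the tube's axis (235 mm above the table) under the grip point. Its level +y axis is the way the boom draws out; the red button is in its +x side; the sleeve lies on its -y side.
- lens (a point): Lens of the inspection camera that hangs on the boom's end, pointing down, 177 mm above the table, 64 mm beyond the grip's middle (+y of the grip). The camera is a beige barrel 46 mm across (58 mm at the light ring round the lens), its top 268 mm above the table. It moves with the boom.
- grip_point (a point): Where to grip the block from above: midway between its flat -x face and the face of the pressed-in button, 29 mm above the block's origin (264 mm above the table, 22 mm below the block's top). Pinched across x the grip measures 47 mm with the button out and 42 mm with it in. Button face 34 mm along y x 38 mm high, centred on this height.
- mouth (a point): Middle of the mouth of the sleeve, on the tube's axis: the scale on the tube is read at this face. Its axes are as the grip's. The collar there is 60 mm wide (x) and 48 mm high. The sleeve runs 247 mm back from it to -y; its post (150 mm square foot, fixed) stands 130 mm behind the mouth, and the clamp block on it is the stand's highest part, 264 mm above the table.
- boom (a joint): How far the boom is drawn out, in m: 0 parked, at most 0.175. The same is read on the tube's top face at the mouth of the sleeve: a black line every 10 mm, longer at 50 and 100, a red line at 150 mm. Parked, it is locked (1 mm of play); a return spring of about 4 to 5 N, plus 0.6 N of friction, draws it home.
- release (a joint): How far the red lock button is squeezed in, in m: 0 out, 0.005 fully in. It takes about 3 N to start and 9 N to press fully in, so squeeze the grip with about 15 to 30 N. The boom is free from 0.0035 on; let go, the button springs out and the lock catches again when the boom runs home.
- pen_cup: Blue pen cup with pens, 72 mm across, 165 mm high with the pens, loose. Origin at the centre of its underside.
- card_box: Small open cardboard box of cards, 85 x 95 x 70 mm high, loose. Origin at the centre of its underside.
- loupe: Black magnifying loupe, 48 mm across, 45 mm high, loose. Origin at the centre of its underside.

How it is judged:
On the way, in this order (a step that is already met when the one before it is completed fails the run):
1. the earring tray is pulled out to its stop (value of joint cab_drawer0 above 0.143 m), for 0.2 s.
2. the lock button is squeezed in while the boom is still parked (value of joint release above 0.0035 m and value of joint boom below 0.01 m and contact force between the fingers and grip above 2 N), for 0.05 s.
At the end, for the whole second after the job is handed in: The tray is out to its stop (within 10 mm), the boom stands still at the 150 mm mark (within 4 mm), and the fingers are holding its grip with the lock button squeezed in (at least 3.5 of its 5 mm) (value of joint cab_drawer0 above 0.14 m and value of joint boom between 0.146 and 0.154 m and velocity of joint boom between -0.01 and 0.01 m/s and value of joint release above 0.0035 m and contact force between the fingers and grip above 2 N); the arm keeps its last pose, push and grip.
It fails at once if the pen cup is moved by more than 20 mm (distance of pen_cup from where it was at the start of the episode above 0.02 m).
It fails at once if the card box is moved by more than 20 mm (distance of card_box from where it was at the start of the episode above 0.02 m).
It fails at once if the loupe is moved by more than 20 mm (distance of loupe from where it was at the start of the episode above 0.02 m).
It also fails if it takes over 51 s, if anything falls off the work surface, if the arm or the gripper's body presses on something with over 40 N, if the wrist force passes 120 N, or if a joint passes its speed limit or range.

## Working session

There is one attempt and no reset: what is moved stays moved. The work goes in short steps, Python scripts to look and compute and a shell command to move; the robot and the scene stay as the last step left them, time stands still between calls to the robot, and variables do not carry over. Pictures are saved under pics/ and viewed, and the job is handed in when it is done.

```bash
mkdir -p pics; ls
python3 - <<'E'
from rig import ctrl
import cv2,numpy as np
for n in ["scene","top","wrist"]:
    s=ctrl.snapshot(n); cv2.imwrite(f"pics/{n}0.png",s["pixels"][:,:,::-1]); np.savez(f"pics/{n}0.npz",**s)
    print(n,s["fx"],s["fy"],s["cx"],s["cy"]); print(np.round(s["view"],4).tolist())
o=ctrl.get_obs(); print({k:np.round(v,3).tolist() for k,v in o.items()}, ctrl.grip_point_offset)
E
```

```text
pics
scene 613.0867456847038 613.0867456847038 320.6504007802172 231.9682084927199
[[0.1045, 0.9945, -0.0023, -0.1408], [0.844, -0.0899, -0.5287, -0.4282], [-0.526, 0.0533, -0.8488, 1.5605], [0.0, 0.0, 0.0, 1.0]]
top 513.2491279456601 513.2491279456601 321.7311465087573 231.0912036551698
[[-0.0215, -0.9996, 0.0188, 0.0733], [-0.9933, 0.0192, -0.1142, 0.6594], [0.1138, -0.0211, -0.9933, 1.2197], [0.0, 0.0, 0.0, 1.0]]
wrist 392.6285070640318 392.6285070640318 324.80511087855393 245.02347911870137
[[0.2326, -0.9726, -0.0028, -0.499], [-0.9348, -0.2243, 0.2754, -0.0358], [-0.2685, -0.0615, -0.9613, 0.3786], [0.0, 0.0, 0.0, 1.0]]
{'time': 0.15, 'joints': [-1.336, 0.241, 0.004, 1.335, 0.0, 1.571], 'qvel': [-0.0, -0.002, 0.004, -0.001, 0.002, -0.001], 'effort': [-0.0, -37.263, 25.264, 0.012, 0.0, -0.0], 'tcp_pos': [0.116, -0.486, 0.231], 'tool_rot': [[-0.0, 0.973, 0.233], [0.002, 0.233, -0.973], [-1.0, 0.0, -0.002]], 'contact_force': [-0.107, -0.203, 0.854], 'torque': [-0.007, -0.0, -0.012], 'opening': 0.085} 0.0187
```

View pics/scene0.png

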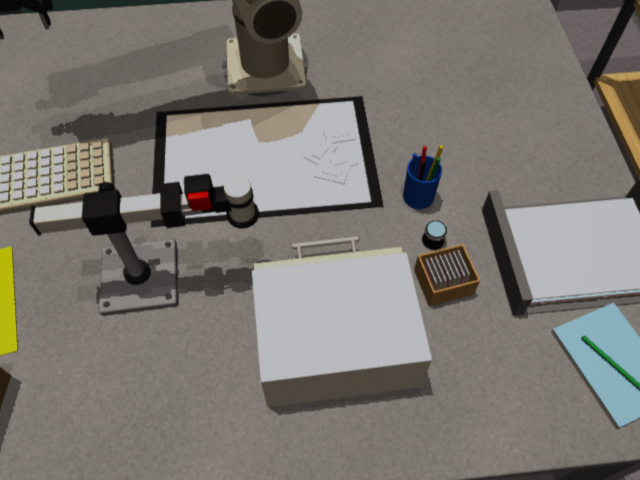

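View pics/top0.png

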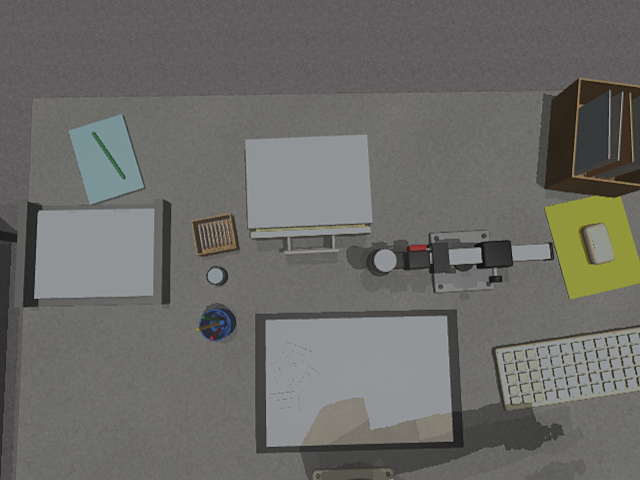

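View pics/wrist0.png

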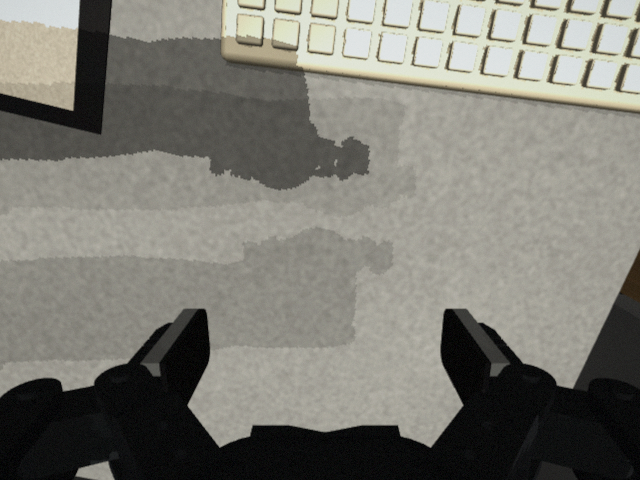

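The pictures show:
- **Cabinet:** handle bar at about (285–338, 252) in top and (293–358, 243) in scene.
- **Boom:** the grip with its red button is at about (418, 252) in top and (200, 193) in scene, and the boom points toward +y.
- **Loose things:** these are all to the left in top, at columns 190–240.

Next I'll zoom in.

Run:
```python
import cv2
a=cv2.imread("pics/top0.png")[195:305,235:495]; b=cv2.imread("pics/scene0.png")[160:270,150:410]
cv2.imwrite("pics/z0.png",cv2.vconcat([cv2.resize(x,(780,300) if 0 else (708,300),interpolation=cv2.INTER_CUBIC) for x in(a,b)]))
```

```text
(no output)
```

View pics/z0.png

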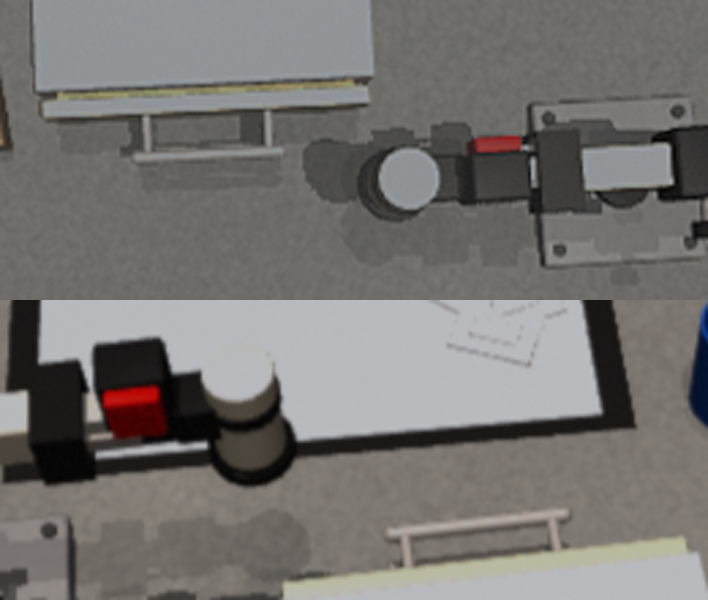

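```bash
cat > h.py <<'E'
import numpy as np
def load(n): return dict(np.load(f"pics/{n}.npz"))
def ray(s,u,v):
    V=s["view"];R=V[:3,:3];t=V[:3,3]
    d=R.T@np.array([(u-s["cx"])/s["fx"],(v-s["cy"])/s["fy"],1]); return -R.T@t,d
def plane(s,u,v,z):
    c,d=ray(s,u,v); return c+d*(z-c[2])/d[2]
def tri(s1,p1,s2,p2):
    c1,d1=ray(s1,*p1);c2,d2=ray(s2,*p2)
    k=np.linalg.lstsq(np.c_[d1,-d2],c2-c1,rcond=None)[0]
    a=c1+k[0]*d1;b=c2+k[1]*d2; return (a+b)/2,np.linalg.norm(a-b)
def proj(s,p):
    q=s["view"][:3,:3]@p+s["view"][:3,3]; return [s["fx"]*q[0]/q[2]+s["cx"],s["fy"]*q[1]/q[2]+s["cy"]]
E
python3 - <<'E'
from h import *
import cv2
np.set_printoptions(precision=4,suppress=True)
T,S=load("top0"),load("scene0")
k=260/708; t=lambda x,y:(235+x*k,195+y*110/300); s=lambda x,y:(150+x*k,160+(y-300)*110/300)
for n,a,b in [("L",t(135,157),s(568,514)),("R",t(283,151),s(388,534))]:
    print(n,plane(T,*a,.113),plane(S,*b,.113),tri(T,a,S,b))
# red mask both
for n,D in (("top",T),("scene",S)):
    p=D["pixels"].astype(int); m=((p[...,0]>120)&(p[...,1]<60)&(p[...,2]<60)).astype(np.uint8)
    c,l,st,ce=cv2.connectedComponentsWithStats(m)
    for i in range(1,c):
        if st[i,4]>30: print(n,st[i],ce[i])
print("barrel",plane(T,*t(410,178),.268),plane(S,*s(238,373),.268))
for q in [(474,152),(531,152),(471,200),(531,201)]: print("griptop",plane(T,*t(*q),.286))
for q in [(95,346),(156,340),(103,388),(170,381)]: print("griptopS",plane(S,*s(*q),.286))
for q in [(540,130),(580,130),(535,212),(580,210)]: print("collar",plane(T,*t(*q),.259))
for q in [(584,147),(668,143),(586,191),(671,186)]: print("sleeve",plane(T,*t(*q),.25))
for q in [(34,92),(373,75)]: print("cab",plane(T,*t(*q),.14))
for q in [(42,117),(368,104)]: print("drawerfront",plane(T,*t(*q),.13))
for q in [(207,335),(227,310),(235,232)]: print("obj",plane(T,*q,.05))
E
```

```text
L [0.6043 0.1474 0.113 ] [0.6086 0.1496 0.113 ] (array([0.6049, 0.1491, 0.1071]), np.float64(0.00268987990860314))
R [0.6069 0.023  0.113 ] [0.6114 0.0248 0.113 ] (array([0.6074, 0.0237, 0.1066]), np.float64(0.002161009296475138))
top [410 245  16   6  71] [417.831  247.3239]
scene [188 192  20   8 121] [197.3719 195.0909]
barrel [ 0.5735 -0.0609  0.268 ] [ 0.5794 -0.0586  0.268 ]
griptop [ 0.5902 -0.1051  0.286 ]
griptop [ 0.5894 -0.1462  0.286 ]
griptop [ 0.5559 -0.1015  0.286 ]
griptop [ 0.5543 -0.1446  0.286 ]
griptopS [ 0.5633 -0.1427  0.286 ]
griptopS [ 0.5627 -0.1058  0.286 ]
griptopS [ 0.5953 -0.1375  0.286 ]
griptopS [ 0.5944 -0.0977  0.286 ]
collar [ 0.6075 -0.1599  0.259 ]
collar [ 0.6069 -0.1897  0.259 ]
collar [ 0.5472 -0.1534  0.259 ]
collar [ 0.5479 -0.1867  0.259 ]
sleeve [ 0.5949 -0.1945  0.25  ]
sleeve [ 0.5966 -0.2577  0.25  ]
sleeve [ 0.5622 -0.1943  0.25  ]
sleeve [ 0.5646 -0.2581  0.25  ]
cab [0.6575 0.2283 0.14  ]
cab [ 0.6663 -0.0517  0.14  ]
drawerfront [0.6378 0.2231 0.13  ]
drawerfront [ 0.6433 -0.048   0.13  ]
obj [0.4179 0.336  0.05  ]
obj [0.4752 0.289  0.05  ]
obj [0.6611 0.2696 0.05  ]
```

```bash
python3 -m jog '{"linear":[[0,4.6,-4.2],[0,9.2,-8.4],[0,13.8,-12.6],[0,18.4,-16.8],[0,23,-21]],"turn":[[-8,0,0],[-16,0,0],[-24,0,0],[-32,0,0],[-40,0,0]],"fingers":[60,110,150,150,150]}' 30
```

```text
time: 0.78
tcp_pos: [0.2918, -0.2268, 0.2313]
tool_rot: [[0.001, 0.592, 0.806], [-0.0, 0.806, -0.592], [-1.0, 0.0, 0.001]]
contact_force: [1.0, -0.7, 0.1]
opening: 0.035
```

```bash
python3 -m jog '{"linear":[[0,6,-0.3],[0,12,-0.6],[0,18,-0.9],[0,24,-1.2],[0,30,-1.5]],"turn":[[-8,0,0],[-16,0,0],[-24,0,0],[-32,0,0],[-38,0,0]],"fingers":[177,177,177,177,177]}'
python3 -m jog '{"linear":[[0,0,0],[0,0,0]],"turn":[[0,0,0],[0,0,0]],"fingers":[177,177]}'
```

```text
time: 1.4
tcp_pos: [0.4585, 0.0233, 0.2312]
tool_rot: [[0.0, -0.029, 1.0], [-0.0, 1.0, 0.029], [-1.0, -0.0, 0.0]]
contact_force: [1.4, -0.9, 0.3]
opening: 0.026
time: 1.65
tcp_pos: [0.457, 0.0214, 0.2308]
tool_rot: [[-0.002, -0.026, 1.0], [-0.001, 1.0, 0.026], [-1.0, -0.0, -0.002]]
contact_force: [-0.4, -1.0, -0.2]
opening: 0.0262
```

```bash
python3 -m jog '{"linear":[[0,4,3],[0,6.7,7],[0,6.7,7]],"turn":[[0,0,0],[0,0,0],[0,0,0]],"fingers":[177,177,177]}'
python3 - <<'E'
from rig import ctrl
import cv2,numpy as np
for n in ["wrist","top"]:
    s=ctrl.snapshot(n); cv2.imwrite(f"pics/{n}1.png",s["pixels"][:,:,::-1]); np.savez(f"pics/{n}1.npz",**s)
E
```

```text
time: 2.02
tcp_pos: [0.5272, 0.0898, 0.2305]
tool_rot: [[-0.001, -0.024, 1.0], [-0.0, 1.0, 0.024], [-1.0, -0.0, -0.001]]
contact_force: [-0.6, -0.8, 0.1]
opening: 0.026
```

View pics/wrist1.png

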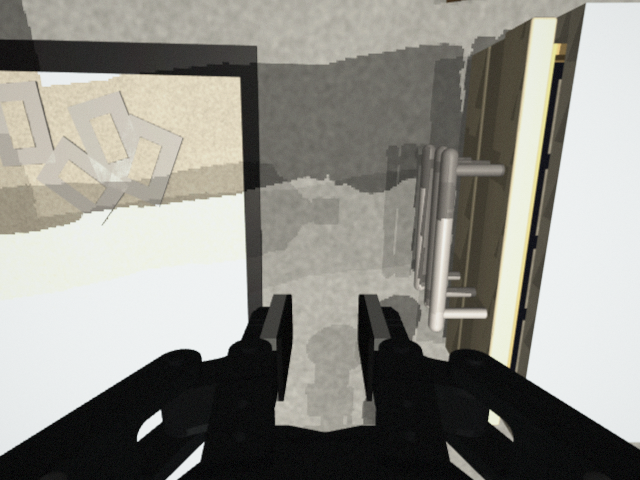

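The wrist view shows the top drawer's bar running from about (450,150) to (436,328). The like bars below it appear just to its left.

Run:
```python
from h import *
W=load("wrist1"); T,S=load("top0"),load("scene0")
k=260/708; t=lambda x,y:(235+x*k,195+y*110/300); s=lambda x,y:(150+x*k,160+(y-300)*110/300)
for a,b,c in [((450,152),t(135,157),s(568,514)),((436,328),t(283,151),s(388,534))]:
    print(plane(W,*a,.113).round(4),tri(W,a,T,b),tri(W,a,S,c))
```

```text
[0.6062 0.1495 0.113 ] (array([0.60450358, 0.14845646, 0.11692379]), np.float64(0.002651561179737716)) (array([0.60703977, 0.14969566, 0.11054651]), np.float64(0.000515267699432646))
[0.61   0.0243 0.113 ] (array([0.6083097 , 0.02382694, 0.11365025]), np.float64(0.003398824660073502)) (array([0.61052097, 0.02432754, 0.11215657]), np.float64(0.0010544943509345707))
```

```bash
python3 -m jog '{"linear":[[0,0,4],[0,-0.3,8],[2,-0.3,8],[5,-0.3,8],[7,-0.3,8]],"turn":[[0,0,0],[0,0,0],[0,0,0],[0,0,0],[0,0,0]],"fingers":[177,177,177,177,177]}'
python3 - <<'E'
from rig import ctrl
import cv2,numpy as np
for n in ["wrist"]:
    s=ctrl.snapshot(n); cv2.imwrite(f"pics/{n}2.png",s["pixels"][:,:,::-1]); np.savez(f"pics/{n}2.npz",**s)
E
```

```text
time: 2.75
tcp_pos: [0.6043, 0.0868, 0.1605]
tool_rot: [[-0.002, -0.022, 1.0], [-0.001, 1.0, 0.022], [-1.0, -0.001, -0.002]]
contact_force: [-0.3, 0.3, 0.5]
opening: 0.026
```

View pics/wrist2.png

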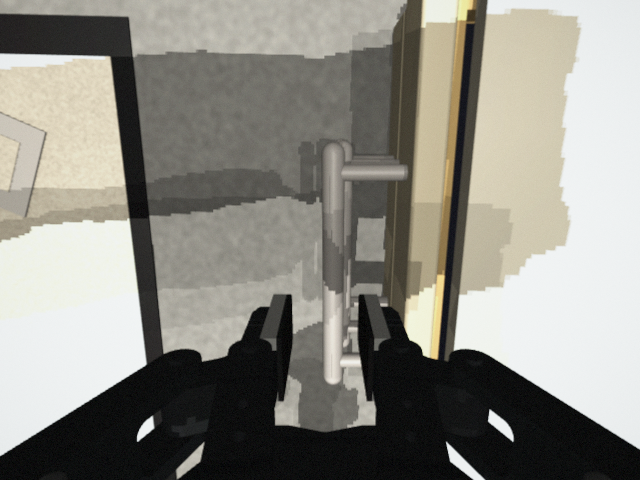

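The bar now lies between the pads, at column 333 against a pad centre of about 326, and the inner finger has room. I'll go down.

```bash
python3 -m jog '{"linear":[[1,0,0.2],[3,0,0.2],[5,0,0.2],[6.4,0,0.2],[6.4,0,0.2]],"turn":[[0,0,0],[0,0,0],[0,0,0],[0,0,0],[0,0,0]],"fingers":[177,177,177,177,200]}'
python3 -m jog '{"linear":[[0,0,-1],[0,0,-2],[0,0,-4],[0,0,-6]],"turn":[[0,0,0],[0,0,0],[0,0,0],[0,0,0]],"fingers":[200,200,200,200]}'
python3 - <<'E'
from rig import ctrl
import cv2,numpy as np
for n in ["wrist"]:
    s=ctrl.snapshot(n); cv2.imwrite(f"pics/{n}3.png",s["pixels"][:,:,::-1]); np.savez(f"pics/{n}3.npz",**s)
E
```

```text
time: 3.42
tcp_pos: [0.6074, 0.0888, 0.0967]
tool_rot: [[-0.002, -0.025, 1.0], [-0.0, 1.0, 0.025], [-1.0, -0.0, -0.002]]
contact_force: [-0.9, 0.4, -0.8]
opening: 0.0182
time: 3.92
tcp_pos: [0.548, 0.0877, 0.0984]
tool_rot: [[0.003, -0.025, 1.0], [0.0, 1.0, 0.025], [-1.0, -0.0, 0.003]]
contact_force: [1.9, 0.1, 0.4]
opening: 0.0186
```

View pics/wrist3.png

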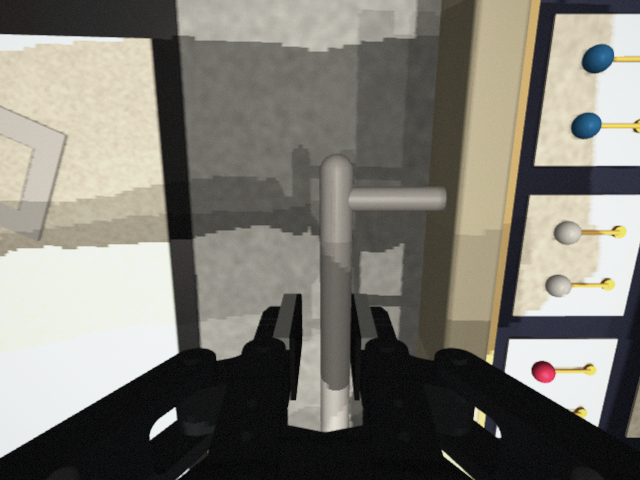

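The earring tray is following, with its compartments visible and the inner pad on the bar. I'll keep pulling and ease off near the stop.

```bash
python3 -m jog '{"linear":[[0,0,-2.5],[0,0,-5],[0,0,-7.5],[0,0,-8.5],[0,0,-9]],"turn":[[0,0,0],[0,0,0],[0,0,0],[0,0,0],[0,0,0]],"fingers":[200,200,200,200,200]}'
python3 -m jog '{"linear":[[0,0,-0.3],[0,0,-0.6],[0,0,-0.6]],"turn":[[0,0,0],[0,0,0],[0,0,0]],"fingers":[200,200,200]}'
```

```text
time: 4.6
tcp_pos: [0.461, 0.0856, 0.0982]
tool_rot: [[0.007, -0.025, 1.0], [0.0, 1.0, 0.025], [-1.0, -0.0, 0.007]]
contact_force: [11.7, -0.9, -7.0]
opening: 0.0186
time: 4.97
tcp_pos: [0.461, 0.0857, 0.0989]
tool_rot: [[0.016, -0.025, 1.0], [0.0, 1.0, 0.025], [-1.0, -0.0, 0.016]]
contact_force: [17.6, 0.1, -10.7]
opening: 0.0183
```

The force rose to 18 N while x stayed at 0.461, so the tray is at its stop. I'll ease off, open a little and lift clear.

```bash
python3 -m jog '{"linear":[[0,0,0.7],[0,0,0.9],[0,0,0.9]],"turn":[[0,0,0],[0,0,0],[0,0,0]],"fingers":[177,177,177]}'
python3 - <<'E'
from rig import ctrl
import cv2,numpy as np
for n in ["wrist","top"]:
    s=ctrl.snapshot(n); cv2.imwrite(f"pics/{n}4.png",s["pixels"][:,:,::-1]); np.savez(f"pics/{n}4.npz",**s)
a=cv2.imread("pics/wrist4.png");b=cv2.imread("pics/top4.png")
cv2.imwrite("pics/z4.png",cv2.hconcat([cv2.resize(a,(400,300)),cv2.resize(b,(400,300))]))
E
```

```text
time: 5.35
tcp_pos: [0.4607, 0.0855, 0.097]
tool_rot: [[-0.001, -0.025, 1.0], [-0.0, 1.0, 0.025], [-1.0, -0.0, -0.001]]
contact_force: [-0.9, 0.2, 0.0]
opening: 0.0267
```

View pics/z4.png

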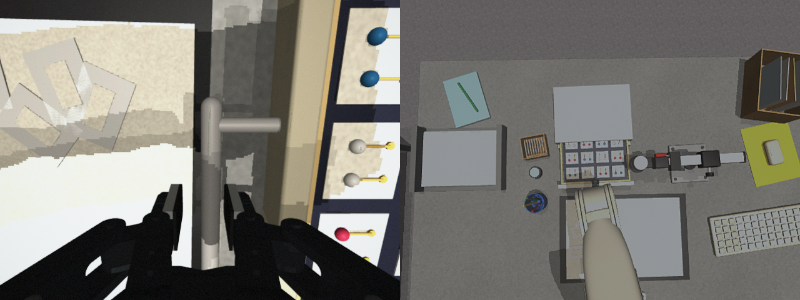

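The tray is out and the bar is free between the pads. I'll rise, then go over to the boom.

```bash
python3 -m jog '{"linear":[[-3,0,0],[-8,0,0],[-14,0,0],[-20,0,0],[-26,0,0]],"turn":[[0,0,0],[0,0,0],[0,0,0],[0,0,0],[0,0,0]],"fingers":[177,177,177,60,40]}'
python3 -m jog '{"linear":[[0,-5,0],[0,-10,1],[0,-15,2.5],[0,-19,3],[0,-19,3]],"turn":[[0,0,0],[0,0,0],[0,0,0],[0,0,0],[0,0,0]],"fingers":[40,40,40,40,40]}'
python3 -m jog '{"linear":[[0,0,0],[0,0,0]],"turn":[[0,0,0],[0,0,0]],"fingers":[40,40]}'
python3 - <<'E'
from rig import ctrl
import cv2,numpy as np
for n in ["wrist","top","scene"]:
    s=ctrl.snapshot(n); cv2.imwrite(f"pics/{n}5.png",s["pixels"][:,:,::-1]); np.savez(f"pics/{n}5.npz",**s)
E
```

```text
time: 6.08
tcp_pos: [0.4604, 0.0854, 0.3593]
tool_rot: [[0.0, -0.025, 1.0], [0.0, 1.0, 0.025], [-1.0, 0.0, 0.0]]
contact_force: [1.0, -0.3, 0.2]
opening: 0.0614
time: 6.7
tcp_pos: [0.4957, -0.106, 0.3565]
tool_rot: [[-0.002, -0.021, 1.0], [0.0, 1.0, 0.021], [-1.0, 0.0, -0.002]]
contact_force: [-0.3, 0.1, -0.2]
opening: 0.0717
time: 6.95
tcp_pos: [0.4957, -0.1026, 0.3575]
tool_rot: [[0.0, -0.027, 1.0], [0.0, 1.0, 0.027], [-1.0, 0.0, 0.0]]
contact_force: [-0.3, 1.0, -0.2]
opening: 0.0722
```

View pics/wrist5.png

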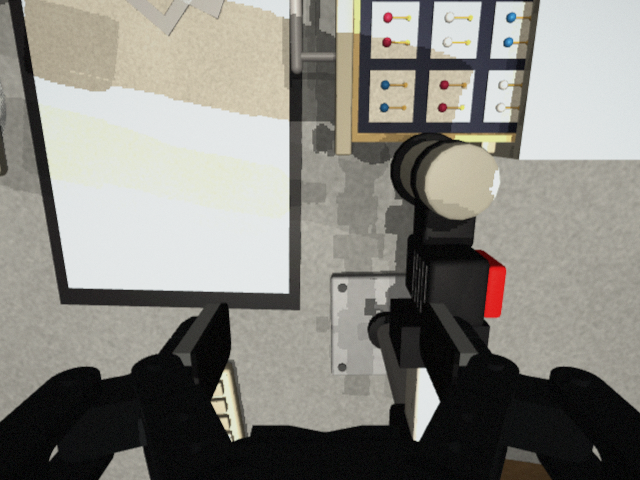

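View pics/top5.png

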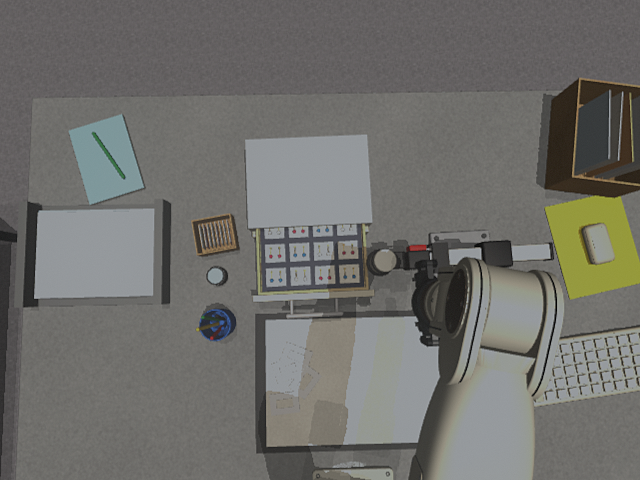

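In the wrist view the grip's top face spans about columns 426–488 and rows 250–320, the red button is at (495,285), and the barrel's top centre is at (460,182). The top view shows the tray out. I'll zoom in for the corners.

Run:
```python
import cv2
a=cv2.imread("pics/wrist5.png")[125:345,370:530]
a=cv2.convertScaleAbs(a,alpha=1.5,beta=40)
cv2.imwrite("pics/z5.png",cv2.resize(a,None,fx=2.7,fy=2.7,interpolation=cv2.INTER_CUBIC))
```

```text
(no output)
```

View pics/z5.png

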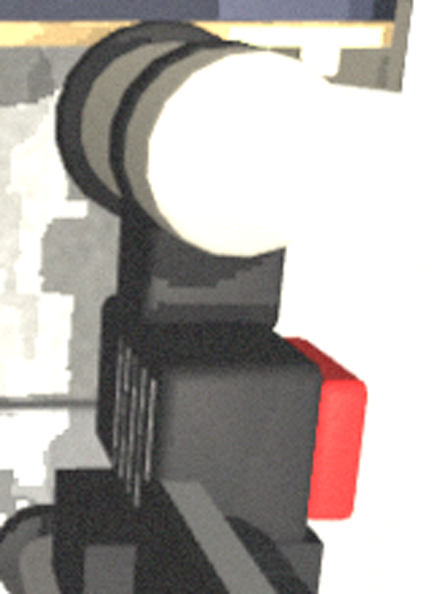

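Run:
```python
from h import *
np.set_printoptions(precision=4,suppress=True)
W=load("wrist5"); p=lambda x,y:(370+x/2.7,125+y/2.7)
TL,TR,BR=[plane(W,*p(*q),.286) for q in [(158,367),(320,374),(306,535)]]
print(TL,TR,BR,(TL+BR)/2, np.degrees(np.arctan2(-(TR-BR)[0],(TR-BR)[1])))
print("button top edge",plane(W,*p(366,385),.283),plane(W,*p(352,517),.283))
print("barrel",plane(W,*p(247,153),.268))
from scipy.spatial.transform import Rotation
from rig import ctrl; o=ctrl.get_obs(); print(o["tcp_pos"],o["tool_rot"])
```

```text
[ 0.555  -0.1018  0.286 ] [ 0.5895 -0.1025  0.286 ] [ 0.5917 -0.1401  0.286 ] [ 0.5733 -0.121   0.286 ] 3.3738948027569258
button top edge [ 0.6011 -0.1057  0.283 ] [ 0.6028 -0.1369  0.283 ]
barrel [ 0.5746 -0.0584  0.268 ]
[ 0.4959 -0.1027  0.3576] [[ 0.0004 -0.0271  0.9996]
 [ 0.      0.9996  0.0271]
 [-1.     -0.      0.0004]]
```

```bash
python3 -m jog '{"linear":[[0,-1,4],[0,-2.2,8.0],[0,-2.2,8.0],[2,-2.2,8.0],[3.5,-2.2,8.0]],"turn":[[0,0,0],[0,0,0],[0,0,0],[0,0,0],[0,0,0]],"fingers":[40,40,40,40,40]}'
python3 -m jog '{"linear":[[0,0,0],[0,0,0]],"turn":[[0,0,0],[0,0,0]],"fingers":[40,40]}'
python3 - <<'E'
from rig import ctrl
import cv2,numpy as np
for n in ["wrist","scene"]:
    s=ctrl.snapshot(n); cv2.imwrite(f"pics/{n}6.png",s["pixels"][:,:,::-1]); np.savez(f"pics/{n}6.npz",**s)
a=cv2.imread("pics/wrist6.png")
cv2.imwrite("pics/z6.png",cv2.convertScaleAbs(a,alpha=1.5,beta=30))
E
```

```text
time: 7.72
tcp_pos: [0.5758, -0.1229, 0.3221]
tool_rot: [[-0.0, -0.026, 1.0], [0.0, 1.0, 0.026], [-1.0, 0.0, -0.0]]
contact_force: [-1.1, -0.7, -0.1]
opening: 0.0716
time: 7.98
tcp_pos: [0.5762, -0.1233, 0.3235]
tool_rot: [[0.001, -0.026, 1.0], [-0.0, 1.0, 0.026], [-1.0, -0.0, 0.001]]
contact_force: [0.8, -0.3, 1.0]
opening: 0.0724
```

View pics/z6.png

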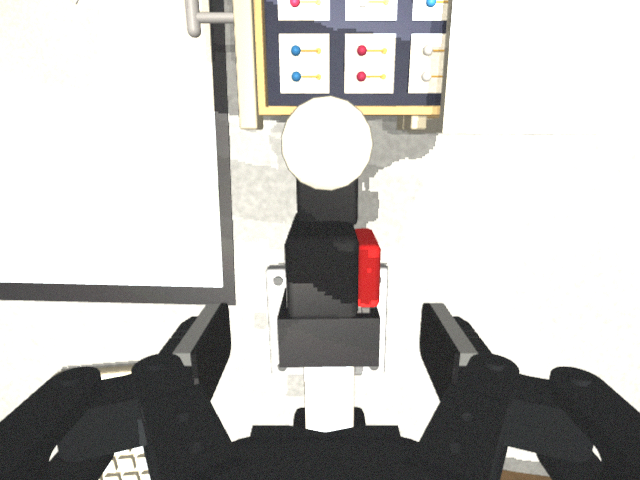

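View pics/scene6.png

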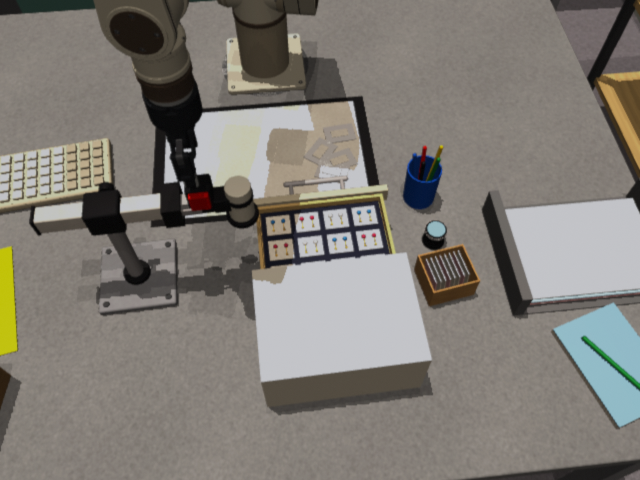

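The grip is centred between the pads: its top face spans columns 287–358 and rows 231–315, with the red button at (369,268).

Run:
```python
from h import *
W=load("wrist6")
for q in [(287,231),(358,231),(288,315),(357,315)]: print(plane(W,*q,.286).round(4))
print(plane(W,379,235,.283).round(4),plane(W,379,303,.283).round(4),plane(W,326.5,143,.268).round(4))
```

```text
[ 0.5578 -0.0985  0.286 ]
[ 0.5912 -0.0977  0.286 ]
[ 0.5583 -0.1419  0.286 ]
[ 0.5928 -0.141   0.286 ]
[ 0.6017 -0.1002  0.283 ] [ 0.6039 -0.1356  0.283 ] [ 0.5754 -0.0584  0.268 ]
```

```bash
python3 -m jog '{"linear":[[2,0.2,0.1],[4,0.3,0.2],[6,0.3,0.2],[7.8,0.3,0.2],[7.8,0.3,0.2]],"turn":[[0,0,0],[0,0,0],[0,0,0],[0,0,0],[0,0,0]],"fingers":[40,40,40,40,40]}'
python3 -m jog '{"linear":[[0,0,0],[0,0,0],[0,0,0],[0,0,0],[0,0,0]],"turn":[[0,0,0],[0,0,0],[0,0,0],[0,0,0],[0,0,0]],"fingers":[80,130,170,255,255]}' 28
```

```text
time: 8.7
tcp_pos: [0.5777, -0.1204, 0.2434]
tool_rot: [[-0.002, -0.025, 1.0], [0.0, 1.0, 0.025], [-1.0, 0.001, -0.002]]
contact_force: [0.8, -1.1, -0.4]
opening: 0.0721
time: 9.32
tcp_pos: [0.5777, -0.1208, 0.2465]
tool_rot: [[0.001, -0.026, 1.0], [-0.001, 1.0, 0.026], [-1.0, -0.001, 0.001]]
contact_force: [-6.5, -0.0, 4.6]
opening: 0.0411
```

The opening is 41 mm, so the button is fully in. I'll draw the boom out smoothly.

```bash
python3 -m jog '{"linear":[[0,0,0],[0,0.7,0],[0,2,0],[0,3.5,0],[0,5,0]],"turn":[[0,0,0],[0,0,0],[0,0,0],[0,0,0],[0,0,0]],"fingers":[255,255,255,255,255]}'
python3 - <<'E'
from rig import ctrl
import cv2,numpy as np
for n in ["wrist","scene"]:
    s=ctrl.snapshot(n); cv2.imwrite(f"pics/{n}7.png",s["pixels"][:,:,::-1]); np.savez(f"pics/{n}7.npz",**s)
a=cv2.imread("pics/wrist7.png");b=cv2.imread("pics/scene7.png")[100:280,20:260]
cv2.imwrite("pics/z7.png",cv2.hconcat([cv2.resize(a,(400,300)),cv2.resize(b,(400,300))]))
E
```

```text
time: 9.95
tcp_pos: [0.5758, -0.0724, 0.2465]
tool_rot: [[-0.0, -0.025, 1.0], [-0.004, 1.0, 0.025], [-1.0, -0.004, -0.0]]
contact_force: [-8.1, -5.8, 5.5]
opening: 0.0411
```

View pics/z7.png

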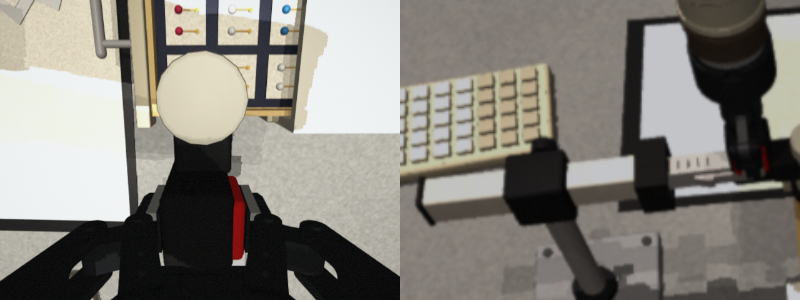

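The grip is held and the boom is about 48 mm out, with scale lines showing beyond the collar. I'll go on.

```bash
python3 -m jog '{"linear":[[0,2.5,0],[0,5,0],[0,7.5,0],[0,9.3,0],[0,9.9,0]],"turn":[[0,0,0],[0,0,0],[0,0,0],[0,0,0],[0,0,0]],"fingers":[255,255,255,255,255]}'
python3 -m jog '{"linear":[[0,0,0],[0,0,0]],"turn":[[0,0,0],[0,0,0]],"fingers":[255,255]}'
python3 - <<'E'
from rig import ctrl
import cv2,numpy as np
for n in ["wrist","scene","top"]:
    s=ctrl.snapshot(n); cv2.imwrite(f"pics/{n}8.png",s["pixels"][:,:,::-1]); np.savez(f"pics/{n}8.npz",**s)
b=cv2.imread("pics/scene8.png")[170:240,150:290]; c=cv2.imread("pics/top8.png")[215:285,340:480]
cv2.imwrite("pics/z8.png",cv2.hconcat([cv2.resize(x,(400,200),interpolation=cv2.INTER_CUBIC) for x in(b,c)]))
E
```

```text
time: 10.68
tcp_pos: [0.5721, 0.0275, 0.2465]
tool_rot: [[-0.002, -0.027, 1.0], [-0.004, 1.0, 0.027], [-1.0, -0.004, -0.002]]
contact_force: [-12.0, -5.2, 6.4]
opening: 0.0412
time: 10.92
tcp_pos: [0.5721, 0.0271, 0.2465]
tool_rot: [[-0.002, -0.026, 1.0], [-0.003, 1.0, 0.026], [-1.0, -0.003, -0.003]]
contact_force: [-11.4, -4.3, 6.7]
opening: 0.0412
```

View pics/z8.png

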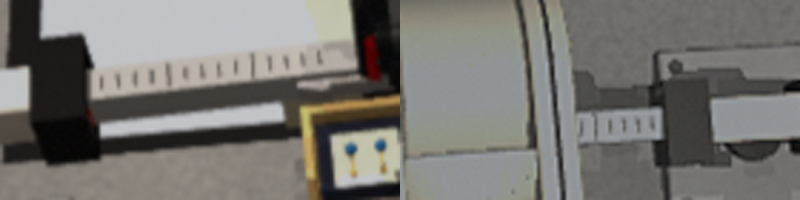

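View pics/scene8.png

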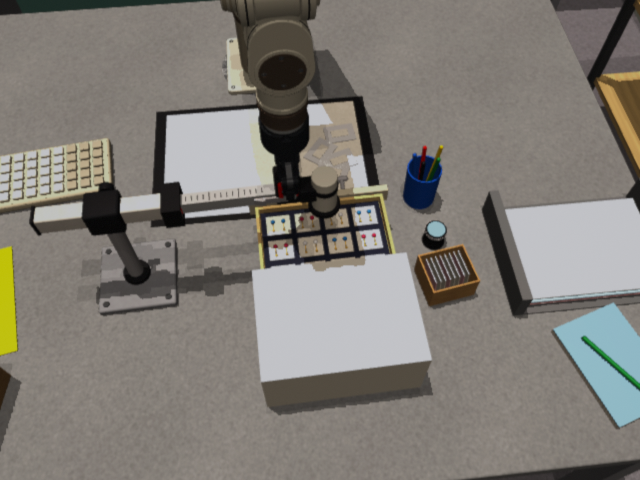

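A red edge is just showing at the mouth in scene (left crop, about (92,115)). I'll enlarge it to read the scale.

Run:
```python
import cv2
b=cv2.imread("pics/scene8.png")[175:235,155:255]
cv2.imwrite("pics/z8b.png",cv2.resize(b,(800,480),interpolation=cv2.INTER_NEAREST))
c=cv2.imread("pics/top8.png")[235:275,395:465]
cv2.imwrite("pics/z8c.png",cv2.resize(c,(700,400),interpolation=cv2.INTER_NEAREST))
```

```text
(no output)
```

View pics/z8b.png

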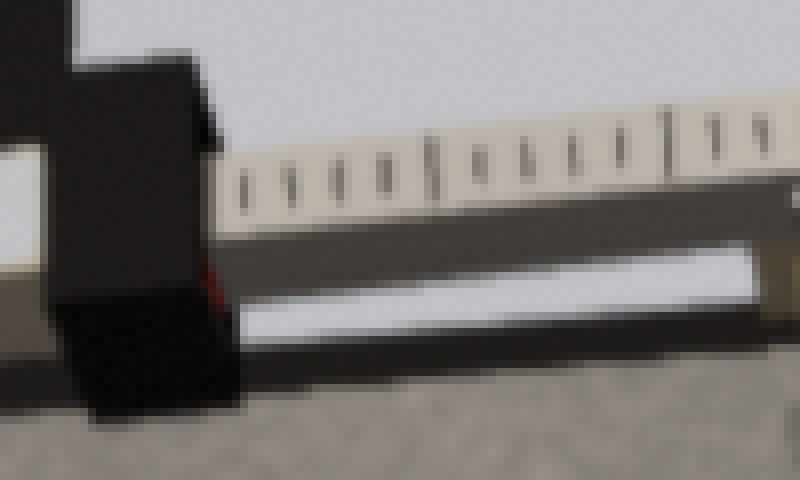

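View pics/z8c.png

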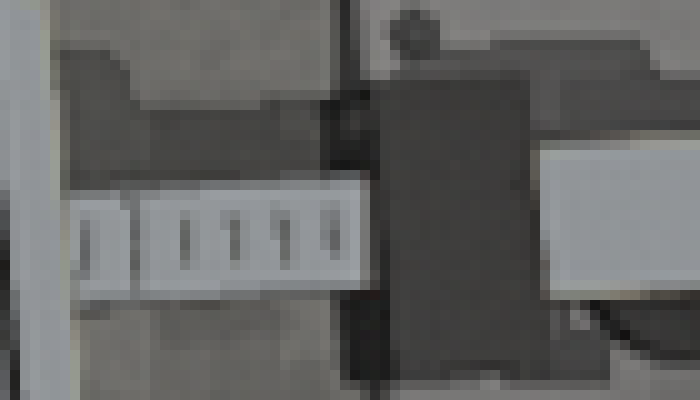

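Extrapolating the lines puts the mouth at about 146.5–147, and TCP travel says 148 at most. I'll draw out another 2.5 mm and re-read.

```bash
python3 -m jog '{"linear":[[0,0.25,0],[0,0.25,0],[0,0.25,0]],"turn":[[0,0,0],[0,0,0],[0,0,0]],"fingers":[255,255,255]}'
python3 - <<'E'
from rig import ctrl
import cv2,numpy as np
for n in ["wrist","scene","top"]:
    s=ctrl.snapshot(n); cv2.imwrite(f"pics/{n}9.png",s["pixels"][:,:,::-1]); np.savez(f"pics/{n}9.npz",**s)
b=cv2.imread("pics/scene9.png")[190:220,170:250];c=cv2.imread("pics/top9.png")[240:270,395:475]
cv2.imwrite("pics/z9.png",cv2.vconcat([cv2.resize(x,(800,300),interpolation=cv2.INTER_NEAREST) for x in (b,c)]))
E
```

```text
time: 11.45
tcp_pos: [0.572, 0.0293, 0.2465]
tool_rot: [[-0.002, -0.026, 1.0], [-0.003, 1.0, 0.026], [-1.0, -0.003, -0.003]]
contact_force: [-12.2, -3.6, 7.7]
opening: 0.0411
```

View pics/z9.png

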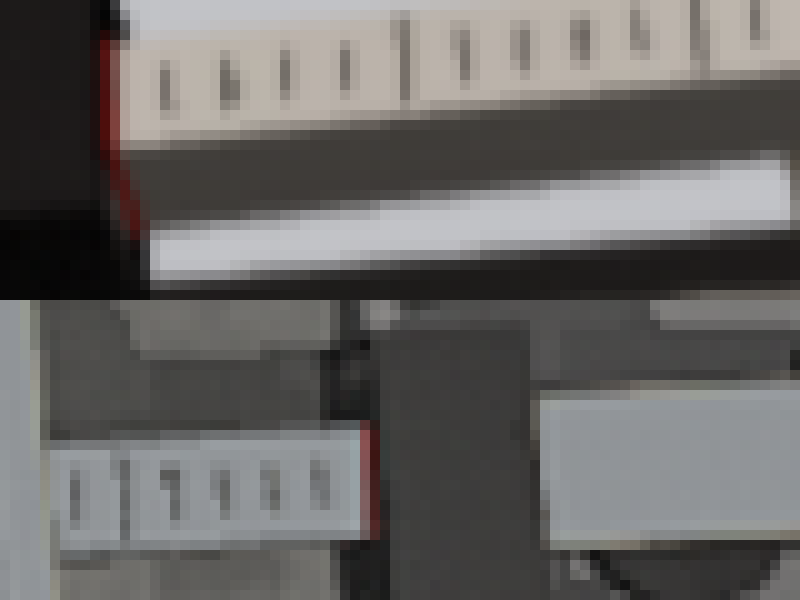

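View pics/wrist9.png

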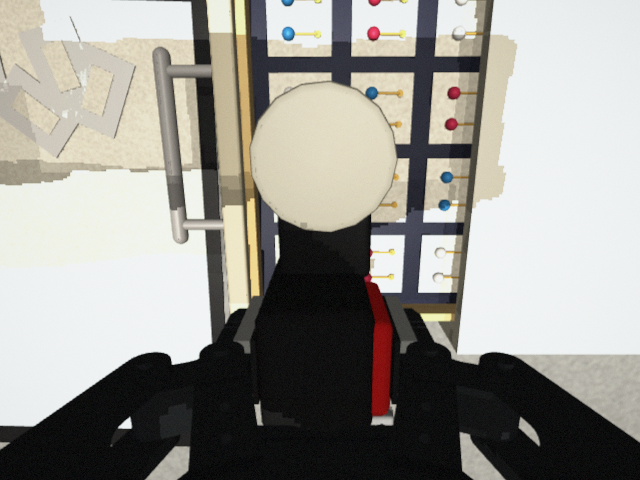

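The red line now shows right at the mouth in both views (scene crop about (107,90), top crop about (370,480)), and the marks extrapolate to 150–151 mm. In the wrist view the grip and button are pinched and the tray is out. One last check for stillness and the loose things.

Run:
```python
from rig import ctrl
import numpy as np,cv2
o=ctrl.get_obs(); print(o["time"],np.round(o["tcp_pos"],4),np.round(o["qvel"],3),o["opening"])
a,b=[cv2.imread(f"pics/top{i}.png").astype(int) for i in (0,9)]
d=np.abs(a-b).max(2)>25; print("changed px loose things:",d[205:350,185:243].sum())
a,b=[cv2.imread(f"pics/top{i}.png").astype(int) for i in (5,9)]
d=np.abs(a-b).max(2)>25; print("changed px tray front/handle:",d[288:312,250:350].sum())
ctrl.close_job()
```

```text
11.6 [0.572  0.0293 0.2465] [-0.    -0.001  0.002  0.    -0.002  0.002] 0.0411130229487215
changed px loose things: 0
changed px tray front/handle: 1222
the job is handed in; nothing more can be done
```

Run:
```python
import cv2
cv2.imwrite("pics/z10.png",cv2.hconcat([cv2.resize(cv2.imread(f"pics/{n}.png")[160:330,240:420],(400,378)) for n in("top5","top9")]))
cv2.imwrite("pics/z11.png",cv2.hconcat([cv2.resize(cv2.imread(f"pics/{n}.png")[150:290,230:430],(400,280)) for n in("scene6","scene9")]))
```

```text
(no output)
```

View pics/z11.png

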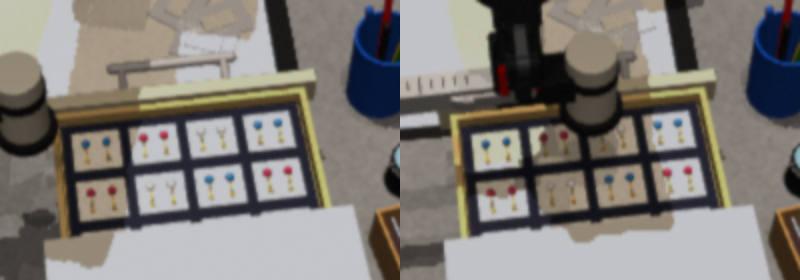

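View pics/z10.png

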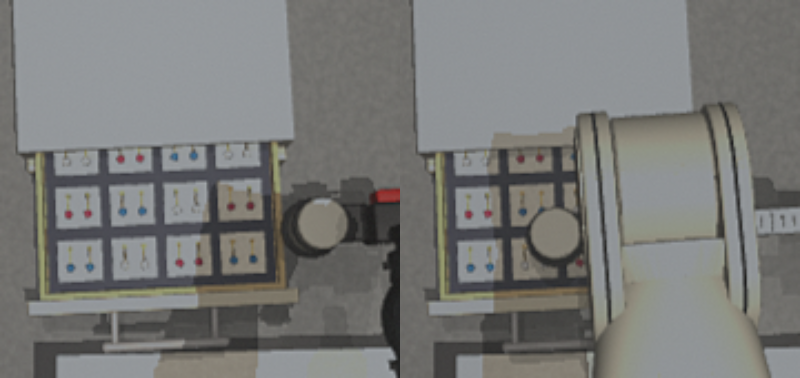

